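Sort the doming punches back into their own blocks

TASK

The four doming punches have been put back in the wrong blocks. Stand each one, ball up and with its foot right down in the hole, in the block of its own material (steel in steel, brass in brass, white nylon in nylon, dark hardwood in hardwood); the blue plastic rest has an empty hole where you can park a punch meanwhile. Let no punch fall over and leave the oil cup where it stands.

Things in the scene. Friction and masses are not known exactly. Their poses are not given: they have to be found in the camera images.
- steel_punch: loose doming punch of dark grey steel, upright, ball end up, round about z (up). Origin: centre of its flat underside. Above it: foot 12 mm thick up to 32 mm (lowest 3 mm narrower, 7 to 9 mm), a cone, straight shank 18 mm thick from 40 to 62 mm (grip here), neck, 18 mm ball, top at 87 mm. Stands with its origin 6 mm above the bench when in a hole.
- brass_punch: loose doming punch of yellow brass, upright, ball end up, round about z (up). Origin: centre of its flat underside. Above it: foot 12 mm thick up to 32 mm (lowest 3 mm narrower, 7 to 9 mm), a cone, straight shank 20 mm thick from 40 to 62 mm (grip here), neck, 20 mm ball, top at 89 mm. Stands with its origin 6 mm above the bench when in a hole.
- nylon_punch: loose doming punch of white nylon, upright, ball end up, round about z (up). Origin: centre of its flat underside. Above it: foot 12 mm thick up to 32 mm (lowest 3 mm narrower, 7 to 9 mm), a cone, straight shank 24 mm thick from 40 to 62 mm (grip here), neck, 24 mm ball, top at 93 mm. Stands with its origin 6 mm above the bench when in a hole.
- hardwood_punch: loose doming punch of dark brown hardwood, upright, ball end up, round about z (up). Origin: centre of its flat underside. Above it: foot 12 mm thick up to 32 mm (lowest 3 mm narrower, 7 to 9 mm), a cone, straight shank 28 mm thick from 40 to 62 mm (grip here), neck, 28 mm ball, top at 96 mm. Stands with its origin 6 mm above the bench when in a hole.
- steel_block: fixed doming block of dark grey steel, 80 x 46 x 36 mm high: a 20 mm cup at one end, at the other an upright hole for a punch's foot, 16 mm wide, countersunk to 26 mm, 30 mm deep (floor 6 mm above the bench). Origin: on the bench under the hole's centre; z up, x points to the cup 36 mm away (block from x = -21 to 59 mm). At the start it holds a punch of another material.
- brass_block: fixed doming block of yellow brass, 80 x 46 x 36 mm high: a 22 mm cup at one end, at the other an upright hole for a punch's foot, 16 mm wide, countersunk to 26 mm, 30 mm deep (floor 6 mm above the bench). Origin: on the bench under the hole's centre; z up, x points to the cup 36 mm away (block from x = -21 to 59 mm). At the start it holds a punch of another material.
- nylon_block: fixed doming block of white nylon, 80 x 46 x 36 mm high: a 26 mm cup at one end, at the other an upright hole for a punch's foot, 16 mm wide, countersunk to 26 mm, 30 mm deep (floor 6 mm above the bench). Origin: on the bench under the hole's centre; z up, x points to the cup 36 mm away (block from x = -21 to 59 mm). At the start it holds a punch of another material.
- hardwood_block: fixed doming block of dark brown hardwood, 80 x 46 x 36 mm high: a 30 mm cup at one end, at the other an upright hole for a punch's foot, 16 mm wide, countersunk to 26 mm, 30 mm deep (floor 6 mm above the bench). Origin: on the bench under the hole's centre; z up, x points to the cup 36 mm away (block from x = -21 to 59 mm). At the start it holds a punch of another material.
- rest: blue plastic rest, fixed to the bench, 48 x 48 mm, 36 mm high, with one hole like those of the blocks (16 mm wide, countersunk to 26 mm, floor 6 mm above the bench), empty at the start; for parking a punch. Origin: on the bench surface exactly under the centre of the hole; z up.
- oil_cup: small oil cup with a blue base and a white cap, loose, 50 mm across and 54 mm tall, standing at the right-hand front of the bench. Origin: centre of its underside. A bystander.
There are look-alikes about, which are no part of the job. Of the things shaped like the steel_punch, the grey one is meant.

How it is judged:
By the outcome, as a careful person would: the job done as asked, in the order asked, and still so for the second after the job is handed in, with the robot touching nothing.
It also fails if it takes over 136 s, if anything falls off the work surface, if the arm or the gripper's body presses on something with over 40 N, if the wrist force passes 120 N, or if a joint passes its speed limit or range.

ROBOT

A 6-joint arm with a two-finger parallel gripper is mounted at the origin on a cart in front of the work surface, level with it; the furniture and walls round the work are solid. World frame = base frame: x ahead of the robot, y to its left, z up, the work surface at z = 0. Lengths are in m, angles in rad, forces in N, time in s.
With the tool pointing down it reaches from about 0.375 to 0.975 m from the base axis. Payload 3.8 kg.
Tool frame: the origin (TCP) lies between the finger pads; the fingertips stand 14 mm ahead of it and the grasp point (between the pads) lies 5 mm behind it (manip.tip_reach is the distance from the TCP to the fingertips, in m); z points along the fingers, y is the line along which they close (so a half turn about z gives the same grasp; the last joint's range is limited). The gripper opens to 88 mm and grips with 3 to 60 N. Pads are 18 mm wide; open, the fingers measure 123 mm over their backs; the gripper's body (75 mm by 187 mm) begins 45 mm behind the grasp point.
Start: joints at [1.212, 0.264, 1.604, -0, 1.274, -0.037], TCP at [0.213, 0.64, 0.253] pointing down, gripper open.
Joint ranges: [-2.63, 2.63], [-0.94, 2.18], [0.31, 2.57], [-1.31, 4.45], [0, 2.66], [-2.55, 2.55]. Speed limits (rad/s): [2.57, 2.57, 3.14, 3.14, 3.14, 3.14].

INTERFACE

Orientations are given as a rotation vector (axis times angle).
In Python, from station import manip gives the robot as it stands.
- The arm moves only by the shell command python3 -m inch 'ROWS'. ROWS is JSON, a list of rows, each an object with "rot": the turn, a rotation vector about the tool's x, y, z each as a share of 90 degrees, from -1 to 1, a list of three; "slide": the shift along the tool's x, y, z each as a share of 500 mm, from -1 to 1, a list of three; "fingers": the opening, from 0 (shut) to 1 (fully open). In form: [{"rot": [wx, wy, wz], "slide": [x, y, z], "fingers": fingers}, ...]. A call has 1 to 8 rows; each row is the pose to reach, as a shift and turn from the pose commanded when the call began, along the tool's axes at that moment; what a row does not reach only later rows make up. A row lasts 1/10 s, in which the tool goes at most 50 mm and 8.59 degrees, less where a joint would pass 70% of its speed; a pose out of reach is approached as far as the arm can. A call with a number of a shift or a turn outside -1 to 1 is refused whole. A call with a gripper value outside its range is refused whole. The fingers move at their own pace and stop on an object; the grip force is fixed at half the most. Time passes only in rows, so rows that repeat a pose let the fingers close. It gives the time, the measured TCP pose, the force, the opening and the grip force at its end, in the units of the state.
- manip.read_state(): the state, without advancing time (a new reading comes with each control period).
- manip.camera(name): name is "scene" or "side" or "wrist"; returns a dict with "frame" (420x560x3 uint8, red, green, blue), "depth" (420x560 float32, m along the optical axis (not along the pixel's ray), 0 where there is no reading), "fx", "fy", "cx", "cy" (pixels), "xyz" and "attitude" of the camera in the world. Camera axes: x right, y down, z forward; pixel columns grow to the right and rows downward; lengths in m; the calibration is good to about 2 mm. The wrist camera is an equidistant fisheye: a pixel r from the principal point sees the ray r / f radians off the axis. A picture is of the moment at which its call begins.
- manip.close_job(): hands the job in; it is judged then, once.
The state is a dict: "time_s": time; "q": joint angles; "qd": joint speeds; "effort": joint torques, N m; "ee_pos": TCP position; "tcp_rot": TCP orientation; "force": force on the tool from outside, world axes, zero at the start; "ft_torque": the same for the moment, N m; "gripper_width": finger opening in m; "grip_force": force on a finger pad.
Only numpy, scipy, OpenCV 4.12 (cv2) and the standard library are available. Lean on these libraries where they do the work, as an engineer would, in place of code of your own. Each camera call takes 0.05 s, during which the arm holds its last target. There are 200 camera calls.

## Working session

There is one attempt and no reset: what is moved stays moved. The work goes in short steps, Python scripts to look and compute and a shell command to move; the robot and the scene stay as the last step left them, time stands still between calls to the robot, and variables do not carry over. Pictures are saved under pics/ and viewed, at most 14 in all, crops included, and the job is handed in when it is done.

```bash
mkdir -p pics; ls; python3 - <<'E'
from station import manip
import cv2
for n in ("scene","side"):
    c=manip.camera(n); cv2.imwrite(f"pics/{n}0.png",c["frame"][:,:,::-1])
    print(n,c["fx"],c["fy"],c["cx"],c["cy"],c["xyz"],c["attitude"],c["depth"].min(),c["depth"].max())
print(manip.read_state(),manip.tip_reach)
E
```

```text
pics
scene 541.0192605857688 541.0192605857688 282.2486643107751 199.87259734638516 [-0.18851403 -0.90815368  0.6922921 ] [-1.99685911  0.79142562 -0.41444671] 0.0 3.999945
side 498.87072196700495 498.87072196700495 279.4255330614297 212.53162238668497 [ 0.36128073 -0.85803148  0.60051604] [-2.19196804  0.19558787 -0.12775783] 0.0 3.7498555
{'time_s': 0.1, 'q': array([ 1.21208974e+00,  2.64681132e-01,  1.60521504e+00, -3.83235211e-05,
        1.27368505e+00, -3.68932461e-02]), 'qd': array([-0.00123306, -0.00150198, -0.00287397,  0.0012473 ,  0.000827  ,
       -0.00149643]), 'effort': array([-1.88175295e-04, -5.03620577e+01, -3.58075511e+01,  7.30903144e-02,
        2.32451392e-02, -5.71726525e-05]), 'ee_pos': array([0.21329193, 0.63978265, 0.25152233]), 'tcp_rot': array([-5.03250171e-01, -3.10066198e+00,  3.07369389e-03]), 'force': array([-0.55280282,  0.89090323, -0.34746146]), 'ft_torque': array([ 0.04233646, -0.01098072,  0.01909656]), 'grip_force': 0.0, 'gripper_width': 0.08797742644712908} 0.014
```

View pics/scene0.png

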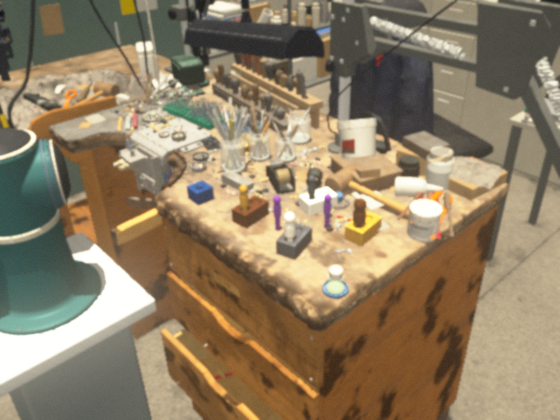

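View pics/side0.png

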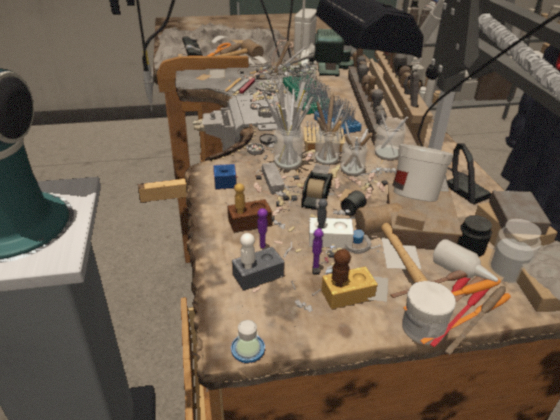

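The side view shows the rest at (225,176). The brass punch is in the hardwood block at (240,190) and the nylon punch in the steel block at (247,241). The steel punch is in the nylon block at (322,207) and the hardwood punch in the brass block at (341,256). Purple decoys stand at (263,215) and (318,237), and the oil cup is at (248,335). So there are two swaps to do.

```bash
cat > h.py <<'E'
from station import manip
import numpy as np, cv2
from scipy.spatial.transform import Rotation as R
def rays(c,uv,fish=False):
    uv=np.atleast_2d(np.asarray(uv,float)); d=np.c_[(uv[:,0]-c["cx"])/c["fx"],(uv[:,1]-c["cy"])/c["fy"]]
    if fish:
        r=np.linalg.norm(d,axis=1)+1e-12; v=np.c_[d/r[:,None]*np.sin(r)[:,None],np.cos(r)]
    else: v=np.c_[d,np.ones(len(d))]
    return R.from_rotvec(c["attitude"]).apply(v)
def onplane(c,uv,z,fish=False):
    v=rays(c,uv,fish); o=np.array(c["xyz"]); return o+v*((z-o[2])/v[:,2])[:,None]
def project(c,P,fish=False):
    p=R.from_rotvec(c["attitude"]).inv().apply(np.atleast_2d(P)-np.array(c["xyz"]))
    if fish:
        rr=np.linalg.norm(p[:,:2],axis=1)+1e-12; th=np.arctan2(rr,p[:,2]); d=p[:,:2]/rr[:,None]*th[:,None]
    else: d=p[:,:2]/p[:,2:]
    return np.c_[c["fx"]*d[:,0]+c["cx"],c["fy"]*d[:,1]+c["cy"]]
def cloud(c):
    v,u=np.mgrid[:420,:560]; d=c["depth"]
    p=np.stack([(u-c["cx"])/c["fx"]*d,(v-c["cy"])/c["fy"]*d,d],-1)
    return R.from_rotvec(c["attitude"]).apply(p.reshape(-1,3)).reshape(420,560,3)+np.array(c["xyz"])
E
python3 - <<'E'
from h import *
c=manip.camera("side"); P=cloud(c)
for n,u,v in [("rest",225,172),("brassp",240,190),("nylonp",247,241),("steelp",322,207),("hardp",341,256),("dec1",263,215),("dec2",318,237),("cup",247,327)]:
    q=P[v-2:v+3,u-2:u+3].reshape(-1,3); print(n,np.round(np.median(q,0),3))
s=manip.read_state(); print(R.from_rotvec(s["tcp_rot"]).as_matrix().round(3)); 
w=manip.camera("wrist"); print(w["fx"],w["cx"],w["cy"],w["xyz"],R.from_rotvec(w["attitude"]).as_matrix().round(3)); cv2.imwrite("pics/w0.png",w["frame"][:,:,::-1])
f=c["frame"][150:390,180:420,::-1]; cv2.imwrite("pics/sidecrop.png",cv2.resize(f,(600,600),interpolation=cv2.INTER_CUBIC))
E
```

```text
rest [0.431 0.088 0.03 ]
brassp [ 0.445 -0.081  0.087]
nylonp [ 0.437 -0.24   0.093]
steelp [ 0.585 -0.152  0.083]
hardp [ 0.573 -0.306  0.098]
dec1 [ 0.476 -0.157  0.081]
dec2 [ 0.558 -0.229  0.077]
cup [ 0.416 -0.382  0.054]
[[-0.949  0.316 -0.001]
 [ 0.316  0.949 -0.002]
 [ 0.    -0.002 -1.   ]]
325.19226210127806 275.2717419983721 208.74876376116862 [0.13958948 0.6658238  0.38316618] [[ 0.317  0.904  0.286]
 [ 0.948 -0.302 -0.097]
 [-0.002  0.302 -0.953]]
```

View pics/sidecrop.png

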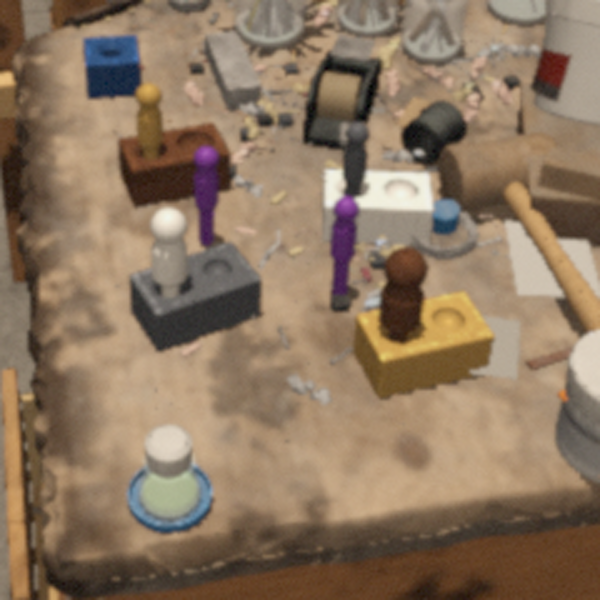

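```bash
cat >> h.py <<'E'
def to(x,y,z,yaw=None):  # shares for a world target; yaw = world angle of tool y
    s=manip.read_state(); T=R.from_rotvec(s["tcp_rot"])
    t=T.inv().apply(np.array([x,y,z])-s["ee_pos"])/0.5
    r=[0,0,0]
    c,sn=np.cos(yaw or 0),np.sin(yaw or 0)
    G=R.from_matrix(np.array([[-sn,c,0],[c,sn,0],[0,0,-1]]).T if False else np.column_stack([[-sn,c,0],[c,sn,0],[0,0,-1]]))
    r=(T.inv()*G).as_rotvec()/(np.pi/2)
    print("slide",t.round(3),"rot",r.round(4))
E
python3 - <<'E'
from h import *
c=manip.camera("side"); P=cloud(c).reshape(-1,3)
for y0 in np.arange(-.4,.8,.1):
    print(round(y0,1),[ (lambda m: round(float(np.percentile(P[m,2],99.5)),3) if m.sum()>20 else None)((P[:,0]>x0)&(P[:,0]<x0+.1)&(P[:,1]>y0)&(P[:,1]<y0+.1)&(P[:,2]>-.05)&(P[:,2]<.6)) for x0 in (.2,.3,.4,.5,.6,.7)])
to(.36,.2,.33,0); to(.48,-.12,.33,0)
E
```

```text
-0.4 [None, 0.009, 0.054, 0.1, 0.072, 0.072]
-0.3 [None, 0.003, 0.098, 0.102, 0.038, 0.068]
-0.2 [None, 0.002, 0.087, 0.093, 0.055, 0.171]
-0.1 [None, 0.003, 0.095, 0.054, 0.055, 0.162]
-0.0 [None, 0.003, 0.038, 0.166, 0.32, 0.361]
0.1 [-0.045, 0.003, 0.037, 0.174, 0.296, 0.356]
0.2 [None, None, 0.013, 0.172, 0.047, 0.342]
0.3 [None, None, 0.01, 0.029, 0.014, 0.324]
0.4 [None, -0.01, 0.016, 0.029, 0.065, 0.3]
0.5 [0.277, None, 0.01, 0.021, 0.067, 0.279]
0.6 [0.253, 0.005, 0.01, 0.018, 0.069, 0.125]
0.7 [0.028, 0.046, 0.043, 0.04, 0.122, 0.147]
0.8 [0.198, 0.211, 0.045, 0.041, 0.208, 0.209]
slide [-0.557 -0.742 -0.155] rot [-6.000e-04  4.000e-04  7.952e-01]
slide [-0.987 -1.274 -0.155] rot [-6.000e-04  4.000e-04  7.952e-01]
```

```bash
python3 -m inch '[{"rot":[0,0,0.7952],"slide":[-0.557,-0.742,-0.1],"fingers":0.55},{"rot":[0,0,0.7952],"slide":[-0.557,-0.742,-0.1],"fingers":0.55},{"rot":[0,0,0.7952],"slide":[-0.557,-0.742,-0.1],"fingers":0.55},{"rot":[0,0,0.7952],"slide":[-0.557,-0.742,-0.1],"fingers":0.55},{"rot":[0,0,0.7952],"slide":[-0.557,-0.742,-0.1],"fingers":0.55},{"rot":[0,0,0.7952],"slide":[-0.557,-0.742,-0.1],"fingers":0.55},{"rot":[0,0,0.7952],"slide":[-0.557,-0.742,-0.1],"fingers":0.55},{"rot":[0,0,0.7952],"slide":[-0.557,-0.742,-0.1],"fingers":0.55}]'
python3 -c "
from h import *
to(.44,-.12,.3,0)"
```

```text
time_s: 1.05
ee_pos: [0.3395, 0.2612, 0.2959]
tcp_rot: [2.172, 2.269, 0.001]
force: [1.6, -0.8, 0.4]
gripper_width: 0.0485
grip_force: 0.0
slide [-0.771  0.168 -0.008] rot [ 0.0005 -0.0002  0.0277]
```

```bash
python3 -m inch '[{"rot":[0,0,0.0277],"slide":[-0.77,0.168,-0.008],"fingers":0.55},{"rot":[0,0,0.0277],"slide":[-0.77,0.168,-0.008],"fingers":0.55},{"rot":[0,0,0.0277],"slide":[-0.77,0.168,-0.008],"fingers":0.55},{"rot":[0,0,0.0277],"slide":[-0.77,0.168,-0.008],"fingers":0.55},{"rot":[0,0,0.0277],"slide":[-0.77,0.168,-0.008],"fingers":0.55},{"rot":[0,0,0.0277],"slide":[-0.77,0.168,-0.008],"fingers":0.55},{"rot":[0,0,0.0277],"slide":[-0.77,0.168,-0.008],"fingers":0.55},{"rot":[0,0,0.0277],"slide":[-0.77,0.168,-0.008],"fingers":0.55}]'
python3 -m inch '[{"rot":[0,0,0],"slide":[0,0,0],"fingers":0.55},{"rot":[0,0,0],"slide":[0,0,0],"fingers":0.55}]'
python3 -c "
from h import *
w=manip.camera('wrist'); cv2.imwrite('pics/w1.png',w['frame'][:,:,::-1]); print(w['xyz'],w['attitude'],manip.read_state()['q'])
np.save('w1.npy',w,allow_pickle=True); to(.44,-.12,.3,0)"
```

```text
time_s: 1.85
ee_pos: [0.4422, -0.1198, 0.2999]
tcp_rot: [2.216, 2.226, 0.001]
force: [0.5, 1.3, 0.0]
gripper_width: 0.0482
grip_force: 0.0
time_s: 2.05
ee_pos: [0.4419, -0.118, 0.2993]
tcp_rot: [-2.218, -2.223, 0.0]
force: [-0.3, 0.2, 0.1]
gripper_width: 0.0486
grip_force: 0.0
[ 0.44192557 -0.03906752  0.43084043] [2.83663832e+00 2.79112404e-03 1.16851727e-03] [-3.13849746e-01 -1.85729171e-01  1.98467553e+00  6.01047069e-04
  1.34365326e+00 -3.18578309e-01]
slide [-0.006 -0.004 -0.001] rot [-0.0005 -0.0006  0.0029]
```

View pics/w1.png

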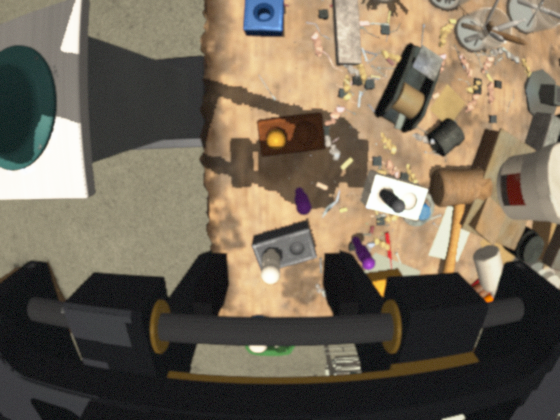

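The wrist view shows the rest hole at (264,14), the brass ball at (276,138), the nylon ball at (270,272), the steel punch at (392,200) and the decoys at (303,201) and (362,252). The brass block is behind the finger at (385,280).

```bash
cat >> h.py <<'E'
def wcloud(c):
    v,u=np.mgrid[:420,:560]; r=rays(c,np.c_[u.ravel(),v.ravel()],True)
    fwd=R.from_rotvec(c["attitude"]).as_matrix()[:,2]
    return (np.array(c["xyz"])+r*(c["depth"].ravel()/(r@fwd))[:,None])
from scipy.optimize import least_squares
BALL=dict(brass=((.445,-.085),.010,.085),nylon=((.437,-.245),.012,.087),steel=((.585,-.155),.009,.084),hard=((.573,-.31),.014,.088))
def ball(P,g,r,zc):
    for _ in range(3):
        m=(np.hypot(P[:,0]-g[0],P[:,1]-g[1])<r+.004)&(P[:,2]>zc-.3*r)&(P[:,2]<zc+r+.006)
        if m.sum()<12: return None,m.sum()
        s=least_squares(lambda p:np.linalg.norm(P[m]-p,axis=1)-r,[*g,zc],loss="soft_l1",f_scale=.001); g=s.x[:2]
    return s.x,m.sum()
def top(P,g,zt=.036,w=.075):
    m=(np.abs(P[:,2]-zt)<.004)&(np.abs(P[:,0]-g[0])<w)&(np.abs(P[:,1]-g[1])<.05)
    if m.sum()<40: return None
    return m.sum(),cv2.minAreaRect((P[m,:2]*1000).astype(np.float32)),np.median(P[m,2])
E
python3 - <<'E'
from h import *
w=np.load("w1.npy",allow_pickle=True).item()
C=dict(wrist=wcloud(w),side=cloud(manip.camera("side")).reshape(-1,3),scene=cloud(manip.camera("scene")).reshape(-1,3))
for k,P in C.items():
    P=P[np.isfinite(P).all(1)]
    for n,(g,r,z) in BALL.items(): 
        s,nn=ball(P,np.array(g),r,z); print(k,n,None if s is None else s.round(4),nn)
    for n,g in dict(hardB=(.463,-.085),steelB=(.455,-.245),nylonB=(.6,-.155),brassB=(.592,-.31)).items(): print(k,n,top(P,g))
    print(k,"rest",top(P,(.435,.075),w=.04))
E
```

```text
wrist brass [ 0.4429 -0.0714  0.0846] 264
wrist nylon [ 0.4364 -0.2296  0.0863] 295
wrist steel [ 0.5857 -0.1441  0.084 ] 163
wrist hard None 0
wrist hardB (np.int64(1716), ((461.7066345214844, -69.02143859863281), (80.5058364868164, 46.35655975341797), 8.513283729553223), np.float64(0.035389218573382925))
wrist steelB (np.int64(1357), ((454.6441650390625, -223.17715454101562), (80.58548736572266, 46.78641891479492), 17.49738121032715), np.float64(0.03548136443697153))
wrist nylonB (np.int64(1410), ((618.6024780273438, -146.72576904296875), (119.32650756835938, 66.19401550292969), 5.626167297363281), np.float64(0.03552288855243091))
wrist brassB (np.int64(128), ((593.3214111328125, -285.53143310546875), (21.465862274169922, 29.7273006439209), 6.144654750823975), np.float64(0.035650841307783565))
wrist rest (np.int64(1055), ((427.0462646484375, 79.35763549804688), (48.293067932128906, 41.73116683959961), 0.032032839953899384), np.float64(0.03519654408340761))
side brass [ 0.4422 -0.0848  0.0938] 73
side nylon [ 0.4349 -0.2455  0.098 ] 121
side steel [ 0.5874 -0.1451  0.0845] 72
side h
[... 1126 characters left out ...]
649559021), np.float64(0.03586969829057979))
scene steelB (np.int64(357), ((453.62322998046875, -225.48008728027344), (84.0774917602539, 45.25161361694336), 16.380647659301758), np.float64(0.035666438329874595))
scene nylonB (np.int64(330), ((615.6089477539062, -148.32557678222656), (116.64222717285156, 63.20387268066406), 3.400559663772583), np.float64(0.035744508625412175))
scene brassB (np.int64(325), ((608.1019897460938, -310.83203125), (113.74191284179688, 76.86536407470703), 3.3216521739959717), np.float64(0.03552075189755599))
scene rest (np.int64(206), ((425.87384033203125, 80.86823272705078), (52.87563705444336, 50.95220947265625), 88.84730529785156), np.float64(0.0357470456316365))
```

```bash
python3 -c "
from h import *
to(.4364,-.2295,.12,0)"; python3 -m inch '[{"rot":[0,0,0.003],"slide":[-0.223,-0.011,0.2],"fingers":0.55},{"rot":[0,0,0.003],"slide":[-0.223,-0.011,0.3],"fingers":0.55},{"rot":[0,0,0.003],"slide":[-0.223,-0.011,0.359],"fingers":0.55},{"rot":[0,0,0.003],"slide":[-0.223,-0.011,0.359],"fingers":0.55},{"rot":[0,0,0.003],"slide":[-0.223,-0.011,0.359],"fingers":0.55},{"rot":[0,0,0.003],"slide":[-0.223,-0.011,0.359],"fingers":0.55},{"rot":[0,0,0.003],"slide":[-0.223,-0.011,0.359],"fingers":0.55}]'
python3 -c "
from h import *
to(.4364,-.2295,.057,0)
w=manip.camera('wrist'); P=wcloud(w)
print(ball(P,np.array((.4364,-.2295)),.012,.087)); print(top(P,(.455,-.225)))
print(manip.read_state()['ee_pos'])"
```

```text
slide [-0.227 -0.012  0.359] rot [-0.0002 -0.0003  0.0044]
time_s: 2.9
ee_pos: [0.4385, -0.2282, 0.1217]
tcp_rot: [2.218, 2.222, 0.001]
force: [0.4, 0.1, 0.5]
gripper_width: 0.0483
grip_force: 0.0
slide [-0.002 -0.005  0.129] rot [0.0012 0.0004 0.0012]
(array([ 0.43625046, -0.22919405,  0.08610249]), np.int64(1346))
(np.int64(4892), ((454.06634521484375, -222.9022674560547), (79.92157745361328, 46.28561019897461), 17.81605339050293), np.float64(0.0354231954958112))
[ 0.43912004 -0.22857897  0.12251396]
```

```bash
python3 -m inch '[{"rot":[0,0,0.001],"slide":[-0.002,-0.005,0.03],"fingers":0.55},{"rot":[0,0,0.001],"slide":[-0.002,-0.005,0.08],"fingers":0.55},{"rot":[0,0,0.001],"slide":[-0.002,-0.005,0.129],"fingers":0.55},{"rot":[0,0,0.001],"slide":[-0.002,-0.005,0.129],"fingers":0.55},{"rot":[0,0,0.001],"slide":[-0.002,-0.005,0.129],"fingers":0.3},{"rot":[0,0,0.001],"slide":[-0.002,-0.005,0.129],"fingers":0.2},{"rot":[0,0,0.001],"slide":[-0.002,-0.005,0.129],"fingers":0.2},{"rot":[0,0,0.001],"slide":[-0.002,-0.005,0.129],"fingers":0.2}]'
python3 -m inch '[{"rot":[0,0,0],"slide":[0,0,0],"fingers":0.2},{"rot":[0,0,0],"slide":[0,0,0],"fingers":0.2}]'
python3 -c "
from h import *
to(.4364,-.2295,.19,0);to(.427,.0825,.19,0);"
```

```text
time_s: 3.75
ee_pos: [0.436, -0.2305, 0.0573]
tcp_rot: [2.22, 2.219, 0.001]
force: [-0.4, 0.6, 5.7]
gripper_width: 0.0231
grip_force: 30.0
time_s: 3.95
ee_pos: [0.436, -0.2305, 0.0573]
tcp_rot: [2.221, 2.218, 0.001]
force: [0.1, 1.2, 6.3]
gripper_width: 0.0232
grip_force: 30.0
slide [ 0.002  0.001 -0.265] rot [ 0.0016  0.0008 -0.0007]
slide [ 0.626 -0.018 -0.266] rot [ 0.0016  0.0008 -0.0007]
```

```bash
python3 -m inch '[{"rot":[0,0,0],"slide":[0,0,-0.05],"fingers":0.2},{"rot":[0,0,0],"slide":[0,0,-0.13],"fingers":0.2},{"rot":[0,0,0],"slide":[0,0,-0.21],"fingers":0.2},{"rot":[0,0,0],"slide":[0,0,-0.266],"fingers":0.2},{"rot":[0,0,0],"slide":[0.07,0,-0.266],"fingers":0.2},{"rot":[0,0,0],"slide":[0.14,-0.006,-0.266],"fingers":0.2},{"rot":[0,0,0],"slide":[0.21,-0.012,-0.266],"fingers":0.2},{"rot":[0,0,0],"slide":[0.28,-0.018,-0.266],"fingers":0.2}]'
python3 -m inch '[{"rot":[0,0,0],"slide":[0.07,-0.005,0],"fingers":0.2},{"rot":[0,0,0],"slide":[0.14,-0.01,0],"fingers":0.2},{"rot":[0,0,0],"slide":[0.2,-0.01,0],"fingers":0.2},{"rot":[0,0,0],"slide":[0.2,-0.01,0],"fingers":0.2}]'
python3 - <<'E'
from h import *
to(.427,.0825,.19,0)
w=manip.camera('wrist'); P=wcloud(w); np.save("w2.npy",w,allow_pickle=True)
m=np.abs(P[:,2]-.0355)<.003
print(top(P,(.427,.082),w=.04))
for n,g in dict(hardB=(.463,-.07),rest=(.427,.0825)).items(): print(n,top(P,g,w=.04 if n=="rest" else .06))
cv2.imwrite("pics/w2.png",w["frame"][:,:,::-1]); print(manip.read_state()["gripper_width"])
E
```

```text
time_s: 4.75
ee_pos: [0.4255, -0.0888, 0.1889]
tcp_rot: [2.223, 2.219, 0.001]
force: [-0.8, -0.2, -1.8]
gripper_width: 0.0227
grip_force: 30.0
time_s: 5.15
ee_pos: [0.4205, 0.0127, 0.1887]
tcp_rot: [-2.218, -2.224, -0.001]
force: [-0.2, -0.7, -0.8]
gripper_width: 0.0231
grip_force: 30.0
slide [ 0.139  0.013 -0.002] rot [ 0.0001 -0.0007  0.0019]
(np.int64(2591), ((427.2183532714844, 83.52229309082031), (47.678123474121094, 48.65065002441406), 87.13427734375), np.float64(0.035323290350949))
hardB (np.int64(457), ((471.6292724609375, -61.62262725830078), (57.98517990112305, 35.58869552612305), 8.325550079345703), np.float64(0.03540813788691677))
rest (np.int64(2591), ((427.2183532714844, 83.52229309082031), (47.678123474121094, 48.65065002441406), 87.13427734375), np.float64(0.035323290350949))
0.02347258516882773
```

View pics/w2.png

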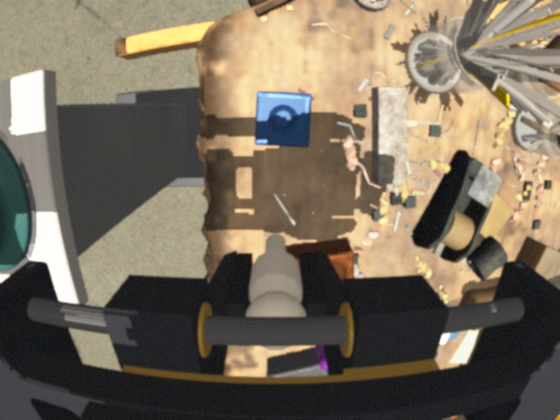

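The rest hole is at pixel (283,118), giving (0.427, 0.0835) in world coordinates. The nylon punch hangs straight in the fingers, with its foot at (275,240).

```bash
python3 -m inch '[{"rot":[0,0,0.002],"slide":[0.07,0.008,0],"fingers":0.2},{"rot":[0,0,0.002],"slide":[0.139,0.013,0],"fingers":0.2},{"rot":[0,0,0.002],"slide":[0.139,0.013,0.05],"fingers":0.2},{"rot":[0,0,0.002],"slide":[0.139,0.013,0.1],"fingers":0.2},{"rot":[0,0,0.002],"slide":[0.139,0.013,0.14],"fingers":0.2},{"rot":[0,0,0.002],"slide":[0.139,0.013,0.17],"fingers":0.2},{"rot":[0,0,0.002],"slide":[0.139,0.013,0.17],"fingers":0.2}]'
python3 - <<'E'
from h import *
to(.427,.0822,.057,0)
E
```

```text
time_s: 5.9
ee_pos: [0.4256, 0.0783, 0.1013]
tcp_rot: [-2.225, -2.214, 0.007]
force: [0.3, -0.5, -0.4]
gripper_width: 0.0232
grip_force: 30.0
slide [0.008 0.003 0.089] rot [-0.0032  0.0007 -0.0032]
```

```bash
python3 -m inch '[{"rot":[0,0,0],"slide":[0,0,0],"fingers":0.2},{"rot":[0,0,0],"slide":[0,0,0],"fingers":0.2}]'
python3 - <<'E'
from h import *
to(.427,.0822,.057,0)
E
```

```text
time_s: 6.1
ee_pos: [0.4285, 0.0792, 0.1046]
tcp_rot: [2.226, 2.215, 0.002]
force: [-0.1, 0.4, -1.3]
gripper_width: 0.0228
grip_force: 30.0
slide [ 0.006 -0.003  0.095] rot [ 0.0011 -0.0001 -0.003 ]
```

```bash
python3 -m inch '[{"rot":[0,0,-0.003],"slide":[0.006,-0.003,0],"fingers":0.2},{"rot":[0,0,-0.003],"slide":[0.006,-0.003,0.025],"fingers":0.2},{"rot":[0,0,-0.003],"slide":[0.006,-0.003,0.05],"fingers":0.2},{"rot":[0,0,-0.003],"slide":[0.006,-0.003,0.075],"fingers":0.2},{"rot":[0,0,-0.003],"slide":[0.006,-0.003,0.092],"fingers":0.2},{"rot":[0,0,-0.003],"slide":[0.006,-0.003,0.094],"fingers":0.2},{"rot":[0,0,-0.003],"slide":[0.006,-0.003,0.094],"fingers":0.2},{"rot":[0,0,-0.003],"slide":[0.006,-0.003,0.094],"fingers":0.2}]'
```

```text
time_s: 6.9
ee_pos: [0.4253, 0.0827, 0.0563]
tcp_rot: [-2.219, -2.221, 0.003]
force: [-3.5, -0.7, 8.4]
gripper_width: 0.0231
grip_force: 30.0
```

```bash
python3 -m inch '[{"rot":[0,0,0],"slide":[0,0,0],"fingers":0.55},{"rot":[0,0,0],"slide":[0,0,0],"fingers":0.55},{"rot":[0,0,0],"slide":[0,0,0],"fingers":0.55},{"rot":[0,0,0],"slide":[0,0,-0.05],"fingers":0.55},{"rot":[0,0,0],"slide":[0,0,-0.12],"fingers":0.55},{"rot":[0,0,0],"slide":[0,0,-0.2],"fingers":0.55},{"rot":[0,0,0],"slide":[0,0,-0.266],"fingers":0.55},{"rot":[0,0,0],"slide":[0,0,-0.266],"fingers":0.55}]'
python3 - <<'E'
from h import *
to(.585,-.08,.19,0)
w=manip.camera('side'); P=cloud(w).reshape(-1,3)
print(ball(P,np.array((.427,.083)),.012,.087))
w=manip.camera('wrist'); P=wcloud(w)
print(ball(P,np.array((.427,.083)),.012,.087))
E
```

```text
time_s: 7.7
ee_pos: [0.4297, 0.0832, 0.1947]
tcp_rot: [2.216, 2.218, 0.013]
force: [0.5, 0.5, 1.0]
gripper_width: 0.0481
grip_force: 0.0
slide [-0.327  0.31   0.012] rot [ 0.0064 -0.0009  0.0005]
(array([0.42751197, 0.08328488, 0.08728484]), np.int64(87))
(array([0.42530902, 0.08397779, 0.08599251]), np.int64(729))
```

```bash
python3 - <<'E'
from h import *
for n in ("side","scene"):
    P=cloud(manip.camera(n)).reshape(-1,3)
    for zl in (.1,.18,.25,.3):
        print(n,zl,[(round(x,2),(lambda m: round(float(np.percentile(P[m,1],1)),3) if m.sum()>5 else None)((P[:,2]>zl)&(P[:,2]<.5)&(P[:,0]>x)&(P[:,0]<x+.05)&(P[:,1]>-.12)&(P[:,1]<.3))) for x in (.5,.55,.6,.65,.7)])
E
```

```text
side 0.1 [(0.5, 0.046), (0.55, 0.096), (0.6, 0.106), (0.65, 0.057), (0.7, -0.118)]
side 0.18 [(0.5, 0.045), (0.55, None), (0.6, None), (0.65, 0.057), (0.7, 0.052)]
side 0.25 [(0.5, 0.045), (0.55, None), (0.6, None), (0.65, 0.057), (0.7, 0.052)]
side 0.3 [(0.5, None), (0.55, None), (0.6, None), (0.65, 0.058), (0.7, 0.052)]
scene 0.1 [(0.5, 0.045), (0.55, 0.097), (0.6, 0.106), (0.65, 0.059), (0.7, -0.117)]
scene 0.18 [(0.5, 0.045), (0.55, None), (0.6, None), (0.65, 0.059), (0.7, 0.052)]
scene 0.25 [(0.5, 0.045), (0.55, None), (0.6, None), (0.65, 0.059), (0.7, 0.052)]
scene 0.3 [(0.5, None), (0.55, None), (0.6, None), (0.65, 0.058), (0.7, 0.052)]
```

```bash
python3 -m inch '[{"rot":[0.006,0,0],"slide":[-0.1,0,-0.08],"fingers":0.55},{"rot":[0.006,0,0],"slide":[-0.2,0.04,-0.1],"fingers":0.55},{"rot":[0.006,0,0],"slide":[-0.28,0.1,-0.11],"fingers":0.55},{"rot":[0.006,0,0],"slide":[-0.36,0.18,-0.11],"fingers":0.55},{"rot":[0.006,0,0],"slide":[-0.38,0.25,-0.11],"fingers":0.55},{"rot":[0.006,0,0],"slide":[-0.38,0.31,-0.11],"fingers":0.55},{"rot":[0.006,0,0],"slide":[-0.38,0.31,-0.11],"fingers":0.55},{"rot":[0.006,0,0],"slide":[-0.38,0.31,-0.11],"fingers":0.55}]'
python3 - <<'E'
from h import *
w=manip.camera('wrist'); P=wcloud(w); np.save("w3.npy",w,allow_pickle=True)
print(ball(P,np.array((.5857,-.1441)),.009,.084))
print(top(P,(.602,-.147),w=.052))
F=w["frame"].reshape(-1,3).astype(int); m=(np.abs(P[:,2]-.0355)<.003)&(F.min(1)>100)&(np.ptp(F,axis=1)<60)
print(top(P[m],(.602,-.147),w=.06),F.min(1)[m].max())
print(top(P,(.5,-.26),w=.05),manip.read_state()["ee_pos"])
cv2.imwrite("pics/w3.png",w["frame"][:,:,::-1])
E
```

```text
time_s: 8.7
ee_pos: [0.58, -0.1071, 0.2414]
tcp_rot: [-2.213, -2.214, 0.015]
force: [0.4, -0.5, 0.6]
gripper_width: 0.0484
grip_force: 0.0
(array([ 0.58592284, -0.14382994,  0.08388729]), np.int64(265))
(np.int64(2046), ((604.326171875, -147.699462890625), (46.74345779418945, 79.96202087402344), 76.19168853759766), np.float64(0.03537137611613797))
(np.int64(2002), ((604.3156127929688, -147.83169555664062), (46.7368049621582, 79.87225341796875), 76.40850067138672), np.float64(0.03539439198094094)) 254
(np.int64(150), ((497.47369384765625, -215.837646484375), (99.64432525634766, 26.831378936767578), 9.663589477539062), np.float64(0.035551498446921403)) [ 0.57954251 -0.10680218  0.24209531]
```

View pics/w3.png

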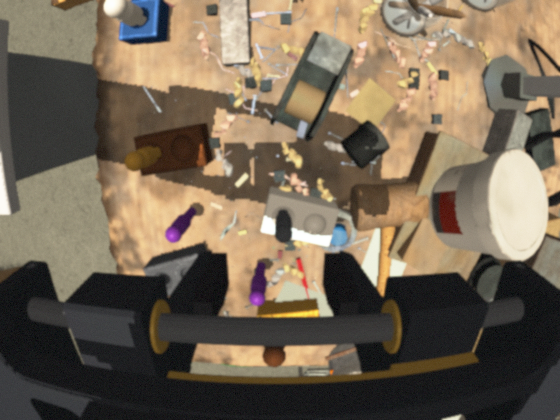

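The nylon punch stands in the rest at (120,12). The steel punch is in the white block at (284,225), clear of the decoy at (258,285).

```bash
python3 -c "
from h import *
to(.5859,-.144,.12,0)"
```

```text
slide [-0.075  0.016  0.244] rot [-0.0091 -0.0007  0.0006]
```

```bash
python3 -m inch '[{"rot":[-0.009,0,0],"slide":[-0.075,0.016,0.07],"fingers":0.55},{"rot":[-0.009,0,0],"slide":[-0.075,0.016,0.15],"fingers":0.55},{"rot":[-0.009,0,0],"slide":[-0.075,0.016,0.24],"fingers":0.55},{"rot":[-0.009,0,0],"slide":[-0.075,0.016,0.24],"fingers":0.55},{"rot":[-0.009,0,0],"slide":[-0.075,0.016,0.24],"fingers":0.55},{"rot":[-0.009,0,0],"slide":[-0.075,0.016,0.24],"fingers":0.55}]'
python3 -c "
from h import *
to(.5859,-.144,.057,0)
w=manip.camera('wrist'); P=wcloud(w);print(ball(P,np.array((.5857,-.1441)),.009,.084))"
```

```text
time_s: 9.35
ee_pos: [0.5894, -0.1447, 0.1274]
tcp_rot: [2.215, 2.218, 0.008]
force: [-0.3, -0.1, 1.2]
gripper_width: 0.0482
grip_force: 0.0
slide [ 0.002 -0.008  0.141] rot [0.0054 0.0007 0.0009]
(array([ 0.58563859, -0.14388193,  0.08398371]), np.int64(713))
```

```bash
python3 -m inch '[{"rot":[0,0,0],"slide":[0,0,0],"fingers":0.55},{"rot":[0,0,0],"slide":[0,0,0],"fingers":0.55}]'
python3 -c "
from h import *
to(.5859,-.144,.057,0)
manip.camera('wrist');to(.5859,-.144,.057,0)"
```

```text
time_s: 9.6
ee_pos: [0.5893, -0.1449, 0.1266]
tcp_rot: [2.216, 2.218, 0.008]
force: [-0.2, 0.4, 0.8]
gripper_width: 0.0487
grip_force: 0.0
slide [ 0.002 -0.008  0.139] rot [0.0051 0.0006 0.0007]
slide [ 0.002 -0.007  0.138] rot [0.0046 0.0005 0.0006]
```

```bash
python3 -m inch '[{"rot":[0.005,0,0],"slide":[0.002,-0.007,0.04],"fingers":0.55},{"rot":[0.005,0,0],"slide":[0.002,-0.007,0.09],"fingers":0.55},{"rot":[0.005,0,0],"slide":[0.002,-0.007,0.135],"fingers":0.55},{"rot":[0.005,0,0],"slide":[0.002,-0.007,0.135],"fingers":0.55},{"rot":[0.005,0,0],"slide":[0.002,-0.007,0.135],"fingers":0.3},{"rot":[0.005,0,0],"slide":[0.002,-0.007,0.135],"fingers":0.1},{"rot":[0.005,0,0],"slide":[0.002,-0.007,0.135],"fingers":0.1},{"rot":[0.005,0,0],"slide":[0.002,-0.007,0.135],"fingers":0.1}]'
python3 -m inch '[{"rot":[0.005,0,0],"slide":[0,0,0],"fingers":0.1},{"rot":[0,0,0],"slide":[0,0,0],"fingers":0.1}]'
python3 -c "
from h import *
to(.5859,-.144,.19,0);to(.4365,-.229,.19,0)"
```

```text
time_s: 10.45
ee_pos: [0.5856, -0.1439, 0.0581]
tcp_rot: [-2.22, -2.222, 0.002]
force: [0.8, -0.1, 0.5]
gripper_width: 0.0186
grip_force: 0.1
time_s: 10.65
ee_pos: [0.5856, -0.1439, 0.058]
tcp_rot: [-2.22, -2.222, 0.003]
force: [-1.7, -0.1, 4.6]
gripper_width: 0.0169
grip_force: 30.0
slide [-0.    -0.    -0.264] rot [-0.0013  0.0003  0.0007]
slide [-0.17  -0.299 -0.263] rot [-0.0013  0.0003  0.0007]
```

```bash
python3 -m inch '[{"rot":[0,0,0],"slide":[0,0,-0.04],"fingers":0.1},{"rot":[0,0,0],"slide":[0,0,-0.11],"fingers":0.1},{"rot":[0,0,0],"slide":[0,0,-0.19],"fingers":0.1},{"rot":[0,0,0],"slide":[0,0,-0.264],"fingers":0.1},{"rot":[0,0,0],"slide":[0,0,-0.264],"fingers":0.1},{"rot":[0,0,0],"slide":[-0.04,-0.07,-0.264],"fingers":0.1},{"rot":[0,0,0],"slide":[-0.085,-0.15,-0.264],"fingers":0.1},{"rot":[0,0,0],"slide":[-0.13,-0.22,-0.264],"fingers":0.1}]'
python3 -m inch '[{"rot":[0,0,0],"slide":[-0.04,-0.079,0],"fingers":0.1},{"rot":[0,0,0],"slide":[-0.04,-0.079,0.04],"fingers":0.1},{"rot":[0,0,0],"slide":[-0.04,-0.079,0.1],"fingers":0.1},{"rot":[0,0,0],"slide":[-0.04,-0.079,0.14],"fingers":0.1},{"rot":[0,0,0],"slide":[-0.04,-0.079,0.16],"fingers":0.1},{"rot":[0,0,0],"slide":[-0.04,-0.079,0.16],"fingers":0.1},{"rot":[0,0,0],"slide":[-0.04,-0.079,0.16],"fingers":0.1}]'
python3 -c "
from h import *
to(.4361,-.2288,.057,0)"
```

```text
time_s: 11.45
ee_pos: [0.4727, -0.2085, 0.1872]
tcp_rot: [-2.215, -2.22, 0.005]
force: [-0.4, -0.6, -1.6]
gripper_width: 0.0173
grip_force: 29.9
time_s: 12.15
ee_pos: [0.4357, -0.2288, 0.1094]
tcp_rot: [-2.219, -2.221, 0.004]
force: [-0.1, -0.6, -1.6]
gripper_width: 0.0169
grip_force: 29.9
slide [-0.     0.001  0.105] rot [-0.0021 -0.0001  0.0006]
```

```bash
python3 -m inch '[{"rot":[0,0,0],"slide":[0,0.001,0.02],"fingers":0.1},{"rot":[0,0,0],"slide":[0,0.001,0.045],"fingers":0.1},{"rot":[0,0,0],"slide":[0,0.001,0.07],"fingers":0.1},{"rot":[0,0,0],"slide":[0,0.001,0.09],"fingers":0.1},{"rot":[0,0,0],"slide":[0,0.001,0.104],"fingers":0.1},{"rot":[0,0,0],"slide":[0,0.001,0.104],"fingers":0.1},{"rot":[0,0,0],"slide":[0,0.001,0.104],"fingers":0.1},{"rot":[0,0,0],"slide":[0,0.001,0.104],"fingers":0.1}]'
python3 -c "
from h import *
to(.4361,-.2288,.19,0)"
```

```text
time_s: 12.95
ee_pos: [0.4359, -0.2289, 0.0577]
tcp_rot: [-2.219, -2.221, 0.004]
force: [-2.5, 0.9, 4.5]
gripper_width: 0.0171
grip_force: 30.1
slide [ 0.    -0.001 -0.265] rot [-0.0023 -0.      0.0006]
```

```bash
python3 -m inch '[{"rot":[0,0,0],"slide":[0,0,0],"fingers":0.55},{"rot":[0,0,0],"slide":[0,0,0],"fingers":0.55},{"rot":[0,0,0],"slide":[0,0,0],"fingers":0.55},{"rot":[0,0,0],"slide":[0,0,-0.05],"fingers":0.55},{"rot":[0,0,0],"slide":[0,0,-0.13],"fingers":0.55},{"rot":[0,0,0],"slide":[0,0,-0.22],"fingers":0.55},{"rot":[0,0,0],"slide":[0.05,0,-0.264],"fingers":0.55},{"rot":[0,0,0],"slide":[0.13,-0.01,-0.264],"fingers":0.55}]'
python3 -m inch '[{"rot":[0,0,0],"slide":[0.1,-0.01,0],"fingers":0.55},{"rot":[0,0,0],"slide":[0.2,-0.01,0],"fingers":0.55},{"rot":[0,0,0],"slide":[0.3,-0.01,0],"fingers":0.55},{"rot":[0,0,0],"slide":[0.4,-0.01,0],"fingers":0.55},{"rot":[0,0,0],"slide":[0.48,-0.01,0],"fingers":0.55},{"rot":[0,0,0],"slide":[0.48,-0.01,0],"fingers":0.55},{"rot":[0,0,0],"slide":[0.48,-0.01,0.1],"fingers":0.55},{"rot":[0,0,0],"slide":[0.48,-0.01,0.12],"fingers":0.55}]'
python3 - <<'E'
from h import *
P=cloud(manip.camera('side')).reshape(-1,3); print("steel",ball(P,np.array((.436,-.229)),.009,.084))
w=manip.camera('wrist'); P=wcloud(w); print(ball(P,np.array((.4253,.0838)),.012,.087))
to(.4255,.083,.057,0)
E
```

```text
time_s: 13.75
ee_pos: [0.435, -0.1659, 0.1945]
tcp_rot: [2.218, 2.214, 0.002]
force: [0.6, 0.3, -0.6]
gripper_width: 0.0484
grip_force: 0.0
time_s: 14.55
ee_pos: [0.4226, 0.0755, 0.1256]
tcp_rot: [-2.215, -2.219, 0.013]
force: [-0.7, -0.4, -1.3]
gripper_width: 0.0485
grip_force: 0.0
steel (array([ 0.43703045, -0.22891606,  0.08444952]), np.int64(88))
(array([0.42527451, 0.08389748, 0.08607986]), np.int64(1358))
slide [0.016 0.005 0.14 ] rot [-0.0059  0.0006  0.    ]
```

Steel is seated: ball height 0.084, as expected.

```bash
python3 -m inch '[{"rot":[-0.006,0,0],"slide":[0.016,0.006,0],"fingers":0.55},{"rot":[-0.006,0,0],"slide":[0.016,0.006,0],"fingers":0.55}]'
python3 -c "
from h import *
to(.4253,.0838,.057,0)"
```

```text
time_s: 14.85
ee_pos: [0.4307, 0.0844, 0.1313]
tcp_rot: [2.217, 2.217, 0.012]
force: [-0.9, 0.5, -0.7]
gripper_width: 0.0486
grip_force: 0.0
slide [-0.001 -0.012  0.148] rot [ 0.0063 -0.0005 -0.    ]
```

```bash
python3 -m inch '[{"rot":[0,0,0],"slide":[0,0,0],"fingers":0.55},{"rot":[0,0,0],"slide":[0,0,0],"fingers":0.55},{"rot":[0,0,0],"slide":[0,0,0],"fingers":0.55}]'
python3 -c "
from h import *
to(.4253,.0838,.057,0)"
```

```text
time_s: 15.15
ee_pos: [0.4294, 0.0841, 0.1301]
tcp_rot: [2.217, 2.218, 0.008]
force: [-0.3, -0.1, 0.3]
gripper_width: 0.049
grip_force: 0.0
slide [-0.001 -0.009  0.146] rot [ 0.0048 -0.0001  0.0004]
```

```bash
python3 -m inch '[{"rot":[0.003,0,0],"slide":[-0.001,-0.006,0.04],"fingers":0.55},{"rot":[0.003,0,0],"slide":[-0.001,-0.006,0.09],"fingers":0.55},{"rot":[0.003,0,0],"slide":[-0.001,-0.006,0.14],"fingers":0.55},{"rot":[0.003,0,0],"slide":[-0.001,-0.006,0.142],"fingers":0.55},{"rot":[0.003,0,0],"slide":[-0.001,-0.006,0.142],"fingers":0.55}]'
python3 -c "
from h import *
to(.4253,.0838,.057,0)"
```

```text
time_s: 15.65
ee_pos: [0.4259, 0.0836, 0.0583]
tcp_rot: [2.221, 2.222, -0.0]
force: [0.6, 0.5, 1.8]
gripper_width: 0.0484
grip_force: 0.0
slide [ 0.    -0.001  0.003] rot [0.     0.0001 0.0005]
```

Close, lift to 0.19 and travel back.

```bash
python3 -m inch '[{"rot":[0,0,0],"slide":[0,-0.001,0.002],"fingers":0.3},{"rot":[0,0,0],"slide":[0,-0.001,0.002],"fingers":0.15},{"rot":[0,0,0],"slide":[0,-0.001,0.002],"fingers":0.15},{"rot":[0,0,0],"slide":[0,-0.001,0.002],"fingers":0.15},{"rot":[0,0,0],"slide":[0,-0.001,0.002],"fingers":0.15},{"rot":[0,0,0],"slide":[0,-0.001,0.002],"fingers":0.15}]'
python3 -m inch '[{"rot":[0,0,0],"slide":[0,0,-0.04],"fingers":0.15},{"rot":[0,0,0],"slide":[0,0,-0.11],"fingers":0.15},{"rot":[0,0,0],"slide":[0,0,-0.19],"fingers":0.15},{"rot":[0,0,0],"slide":[0,0,-0.266],"fingers":0.15},{"rot":[0,0,0],"slide":[-0.06,0,-0.266],"fingers":0.15},{"rot":[0,0,0],"slide":[-0.14,0,-0.266],"fingers":0.15},{"rot":[0,0,0],"slide":[-0.22,0.02,-0.266],"fingers":0.15},{"rot":[0,0,0],"slide":[-0.28,0.07,-0.266],"fingers":0.15}]'
python3 -c "
from h import *
to(.5858,-.1437,.19,0)"
```

```text
time_s: 16.25
ee_pos: [0.4267, 0.0838, 0.0583]
tcp_rot: [2.219, 2.221, 0.004]
force: [-0.3, -0.5, 6.1]
gripper_width: 0.023
grip_force: 30.0
time_s: 17.05
ee_pos: [0.4593, -0.0579, 0.1902]
tcp_rot: [2.221, 2.222, 0.0]
force: [-0.6, -0.5, -1.2]
gripper_width: 0.0232
grip_force: 30.0
slide [-0.172  0.253  0.001] rot [0.0003 0.0001 0.0002]
```

```bash
python3 -m inch '[{"rot":[0,0,0],"slide":[-0.05,0.07,0],"fingers":0.15},{"rot":[0,0,0],"slide":[-0.1,0.14,0],"fingers":0.15},{"rot":[0,0,0],"slide":[-0.15,0.21,0],"fingers":0.15},{"rot":[0,0,0],"slide":[-0.172,0.252,0],"fingers":0.15},{"rot":[0,0,0],"slide":[-0.172,0.252,0.05],"fingers":0.15},{"rot":[0,0,0],"slide":[-0.172,0.252,0.12],"fingers":0.15},{"rot":[0,0,0],"slide":[-0.172,0.252,0.16],"fingers":0.15},{"rot":[0,0,0],"slide":[-0.172,0.252,0.16],"fingers":0.15}]'
python3 -m inch '[{"rot":[0,0,0],"slide":[0,0,0],"fingers":0.15},{"rot":[0,0,0],"slide":[0,0,0],"fingers":0.15}]'
python3 -c "
from h import *
to(.5858,-.1437,.058,0)"
```

```text
time_s: 17.85
ee_pos: [0.5835, -0.1413, 0.106]
tcp_rot: [-2.216, -2.217, 0.005]
force: [-1.1, -1.2, -0.1]
gripper_width: 0.0234
grip_force: 30.0
time_s: 18.05
ee_pos: [0.5881, -0.1425, 0.1123]
tcp_rot: [2.218, 2.22, 0.004]
force: [-0.1, -0.1, -1.0]
gripper_width: 0.023
grip_force: 30.0
slide [-0.002 -0.005  0.109] rot [0.0026 0.0004 0.0005]
```

```bash
python3 -m inch '[{"rot":[0,0,0],"slide":[-0.002,-0.003,0.025],"fingers":0.15},{"rot":[0,0,0],"slide":[-0.002,-0.003,0.05],"fingers":0.15},{"rot":[0,0,0],"slide":[-0.002,-0.003,0.075],"fingers":0.15},{"rot":[0,0,0],"slide":[-0.002,-0.003,0.095],"fingers":0.15},{"rot":[0,0,0],"slide":[-0.002,-0.003,0.107],"fingers":0.15},{"rot":[0,0,0],"slide":[-0.002,-0.003,0.107],"fingers":0.15},{"rot":[0,0,0],"slide":[-0.002,-0.003,0.107],"fingers":0.15},{"rot":[0,0,0],"slide":[-0.002,-0.003,0.107],"fingers":0.15}]'
```

```text
time_s: 18.85
ee_pos: [0.585, -0.1432, 0.0581]
tcp_rot: [-2.22, -2.222, -0.0]
force: [-5.4, 0.3, 10.4]
gripper_width: 0.0233
grip_force: 30.0
```

```bash
python3 -m inch '[{"rot":[0,0,0],"slide":[0,0,0],"fingers":0.55},{"rot":[0,0,0],"slide":[0,0,0],"fingers":0.55},{"rot":[0,0,0],"slide":[0,0,0],"fingers":0.55},{"rot":[0,0,0],"slide":[0,0,-0.05],"fingers":0.55},{"rot":[0,0,0],"slide":[0,0,-0.13],"fingers":0.55},{"rot":[0,0,0],"slide":[0,0,-0.21],"fingers":0.55},{"rot":[0,0,0],"slide":[0.04,-0.05,-0.264],"fingers":0.55},{"rot":[0,0,0],"slide":[0.09,-0.13,-0.264],"fingers":0.55}]'
python3 -m inch '[{"rot":[0,0,0],"slide":[0.05,-0.08,0],"fingers":0.55},{"rot":[0,0,0],"slide":[0.055,-0.154,0],"fingers":0.55},{"rot":[0,0,0],"slide":[0.055,-0.154,0],"fingers":0.55},{"rot":[0,0,0],"slide":[0.055,-0.154,0.08],"fingers":0.55},{"rot":[0,0,0],"slide":[0.055,-0.154,0.13],"fingers":0.55},{"rot":[0,0,0],"slide":[0.055,-0.154,0.13],"fingers":0.55},{"rot":[0,0,0],"slide":[0.055,-0.154,0.13],"fingers":0.55},{"rot":[0,0,0],"slide":[0.055,-0.154,0.13],"fingers":0.55}]'
python3 - <<'E'
from h import *
P=cloud(manip.camera('side')).reshape(-1,3); print("nylon",ball(P,np.array((.586,-.143)),.012,.087))
w=manip.camera('wrist'); P=wcloud(w); print(ball(P,np.array((.443,-.0714)),.010,.085)); print(top(P,(.463,-.07),w=.06))
to(.443,-.0714,.057,0)
E
```

```text
time_s: 19.65
ee_pos: [0.5248, -0.0994, 0.1946]
tcp_rot: [2.214, 2.214, 0.011]
force: [-0.5, -0.4, 0.3]
gripper_width: 0.0487
grip_force: 0.0
time_s: 20.45
ee_pos: [0.445, -0.0712, 0.1254]
tcp_rot: [2.219, 2.22, 0.004]
force: [0.5, -0.2, 0.9]
gripper_width: 0.0484
grip_force: 0.0
nylon (array([ 0.58671139, -0.14368643,  0.08686272]), np.int64(122))
(array([ 0.44247345, -0.07138319,  0.08469863]), np.int64(909))
(np.int64(4281), ((461.2340087890625, -68.44200134277344), (79.72181701660156, 46.569000244140625), 7.269918441772461), np.float64(0.035389260098581704))
slide [-0.    -0.005  0.137] rot [0.0029 0.0004 0.0004]
```

```bash
python3 -m inch '[{"rot":[0.002,0,0],"slide":[0,-0.004,0.04],"fingers":0.55},{"rot":[0.002,0,0],"slide":[0,-0.004,0.09],"fingers":0.55},{"rot":[0.002,0,0],"slide":[0,-0.004,0.133],"fingers":0.55},{"rot":[0.002,0,0],"slide":[0,-0.004,0.133],"fingers":0.55},{"rot":[0.002,0,0],"slide":[0,-0.004,0.133],"fingers":0.55},{"rot":[0.002,0,0],"slide":[0,-0.004,0.133],"fingers":0.3},{"rot":[0.002,0,0],"slide":[0,-0.004,0.133],"fingers":0.1},{"rot":[0.002,0,0],"slide":[0,-0.004,0.133],"fingers":0.1}]'
python3 -m inch '[{"rot":[0,0,0],"slide":[0,0,0],"fingers":0.1},{"rot":[0,0,0],"slide":[0,0,0],"fingers":0.1},{"rot":[0,0,0],"slide":[0,0,0],"fingers":0.1}]'
python3 -c "
from h import *
to(.427,.0833,.19,0)"
```

```text
time_s: 21.35
ee_pos: [0.4424, -0.071, 0.0586]
tcp_rot: [2.22, 2.222, 0.0]
force: [-0.3, 0.3, 0.5]
gripper_width: 0.026
grip_force: 0.0
time_s: 21.65
ee_pos: [0.4421, -0.0709, 0.0581]
tcp_rot: [-2.221, -2.222, 0.001]
force: [-0.2, 0.2, 5.7]
gripper_width: 0.0192
grip_force: 30.0
slide [ 0.308 -0.03  -0.264] rot [-0.0002  0.0002  0.0005]
```

```bash
python3 -m inch '[{"rot":[0,0,0],"slide":[0,0,-0.04],"fingers":0.1},{"rot":[0,0,0],"slide":[0,0,-0.11],"fingers":0.1},{"rot":[0,0,0],"slide":[0,0,-0.19],"fingers":0.1},{"rot":[0,0,0],"slide":[0.05,0,-0.25],"fingers":0.1},{"rot":[0,0,0],"slide":[0.12,-0.01,-0.25],"fingers":0.1},{"rot":[0,0,0],"slide":[0.19,-0.02,-0.25],"fingers":0.1},{"rot":[0,0,0],"slide":[0.26,-0.03,-0.25],"fingers":0.1},{"rot":[0,0,0],"slide":[0.31,-0.031,-0.25],"fingers":0.1}]'
python3 -m inch '[{"rot":[0,0,0],"slide":[0,0,0],"fingers":0.1},{"rot":[0,0,0],"slide":[0,0,0.05],"fingers":0.1},{"rot":[0,0,0],"slide":[0,0,0.11],"fingers":0.1},{"rot":[0,0,0],"slide":[0,0,0.145],"fingers":0.1},{"rot":[0,0,0],"slide":[0,0,0.145],"fingers":0.1},{"rot":[0,0,0],"slide":[0,0,0.145],"fingers":0.1},{"rot":[0,0,0],"slide":[0,0,0.145],"fingers":0.1}]'
python3 -c "
from h import *
to(.427,.0838,.058,0)"
```

```text
time_s: 22.45
ee_pos: [0.4245, 0.0857, 0.1817]
tcp_rot: [-2.218, -2.221, 0.004]
force: [0.9, -0.8, -1.8]
gripper_width: 0.0187
grip_force: 30.0
time_s: 23.15
ee_pos: [0.4269, 0.0839, 0.1111]
tcp_rot: [2.221, 2.222, 0.0]
force: [-0.1, -0.7, -2.3]
gripper_width: 0.0188
grip_force: 30.0
slide [-0.     0.     0.106] rot [ 0.0001 -0.0001  0.0002]
```

```bash
python3 -m inch '[{"rot":[0,0,0],"slide":[0,0,0.025],"fingers":0.1},{"rot":[0,0,0],"slide":[0,0,0.05],"fingers":0.1},{"rot":[0,0,0],"slide":[0,0,0.075],"fingers":0.1},{"rot":[0,0,0],"slide":[0,0,0.095],"fingers":0.1},{"rot":[0,0,0],"slide":[0,0,0.107],"fingers":0.1},{"rot":[0,0,0],"slide":[0,0,0.107],"fingers":0.1},{"rot":[0,0,0],"slide":[0,0,0.107],"fingers":0.1},{"rot":[0,0,0],"slide":[0,0,0.107],"fingers":0.1}]'
```

```text
time_s: 23.95
ee_pos: [0.4257, 0.0843, 0.0575]
tcp_rot: [-2.219, -2.221, 0.004]
force: [-5.9, -0.3, 13.8]
gripper_width: 0.0191
grip_force: 30.0
```

```bash
python3 -m inch '[{"rot":[0,0,0],"slide":[0,0,0],"fingers":0.6},{"rot":[0,0,0],"slide":[0,0,0],"fingers":0.6},{"rot":[0,0,0],"slide":[0,0,0],"fingers":0.6},{"rot":[0,0,0],"slide":[0,0,-0.05],"fingers":0.6},{"rot":[0,0,0],"slide":[0,0,-0.14],"fingers":0.6},{"rot":[0,0,0],"slide":[0,0,-0.24],"fingers":0.6},{"rot":[0,0,0],"slide":[-0.05,0,-0.325],"fingers":0.6},{"rot":[0,0,0],"slide":[-0.14,0,-0.325],"fingers":0.6}]'
python3 -m inch '[{"rot":[0,0,0],"slide":[-0.1,0,0],"fingers":0.6},{"rot":[0,0,0],"slide":[-0.2,0.05,0],"fingers":0.6},{"rot":[0,0,0],"slide":[-0.28,0.11,0],"fingers":0.6},{"rot":[0,0,0],"slide":[-0.36,0.17,0],"fingers":0.6},{"rot":[0,0,0],"slide":[-0.44,0.23,0],"fingers":0.6},{"rot":[0,0,0],"slide":[-0.51,0.3,0],"fingers":0.6},{"rot":[0,0,0],"slide":[-0.51,0.3,0],"fingers":0.6},{"rot":[0,0,0],"slide":[-0.51,0.3,0],"fingers":0.6}]'
python3 - <<'E'
from h import *
P=cloud(manip.camera('side')).reshape(-1,3); print("brass",ball(P,np.array((.426,.083)),.010,.085))
w=manip.camera('wrist'); P=wcloud(w); print(ball(P,np.array((.578,-.297)),.014,.088)); print(top(P,(.595,-.29),w=.05))
to(.577,-.297,.12,0); cv2.imwrite("pics/w4.png",w["frame"][:,:,::-1])
E
```

```text
time_s: 24.75
ee_pos: [0.4309, 0.0149, 0.2262]
tcp_rot: [2.21, 2.221, 0.014]
force: [1.2, -0.3, 0.3]
gripper_width: 0.053
grip_force: 0.0
time_s: 25.55
ee_pos: [0.5765, -0.2415, 0.2173]
tcp_rot: [-2.22, -2.218, 0.003]
force: [0.0, -0.1, -0.5]
gripper_width: 0.0531
grip_force: 0.0
brass (array([0.42767666, 0.08192288, 0.08504943]), np.int64(62))
(array([ 0.57663653, -0.29703295,  0.08745928]), np.int64(726))
(np.int64(2124), ((595.2789306640625, -294.2522888183594), (79.60099029541016, 46.791748046875), 7.478175163269043), np.float64(0.03542404625177489))
slide [-0.115  0.004  0.196] rot [-0.0021 -0.0007  0.0006]
```

View pics/w4.png

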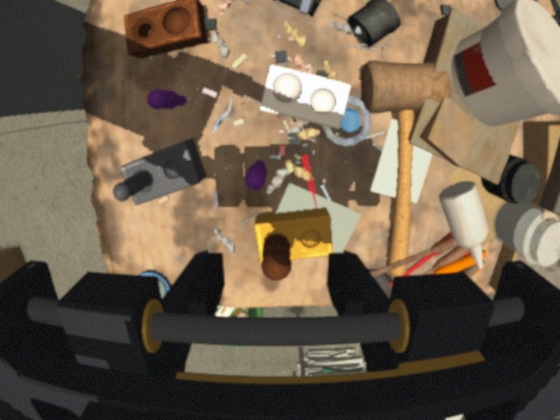

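The steel punch is in the steel block at (125,188) and the nylon punch in the nylon block at (287,85). The hardwood punch is in the brass block at (276,258), and the hardwood block's hole at (143,32) is empty.

```bash
python3 -m inch '[{"rot":[0,0,0],"slide":[-0.07,0,0.06],"fingers":0.6},{"rot":[0,0,0],"slide":[-0.112,0.001,0.14],"fingers":0.6},{"rot":[0,0,0],"slide":[-0.112,0.001,0.18],"fingers":0.6},{"rot":[0,0,0],"slide":[-0.112,0.001,0.18],"fingers":0.6},{"rot":[0,0,0],"slide":[-0.112,0.001,0.18],"fingers":0.6},{"rot":[0,0,0],"slide":[-0.112,0.001,0.18],"fingers":0.6}]'
python3 - <<'E'
from h import *
w=manip.camera('wrist'); P=wcloud(w); print(ball(P,np.array((.5766,-.297)),.014,.088))
to(.5766,-.297,.0585,0)
E
```

```text
time_s: 26.25
ee_pos: [0.5778, -0.2962, 0.1312]
tcp_rot: [2.218, 2.222, -0.0]
force: [1.1, 0.3, 0.1]
gripper_width: 0.053
grip_force: 0.0
(array([ 0.57644387, -0.29702303,  0.08761176]), np.int64(1719))
slide [-0.001 -0.003  0.146] rot [0.0012 0.0012 0.0012]
```

```bash
python3 -m inch '[{"rot":[0,0,0],"slide":[-0.001,-0.003,0.04],"fingers":0.6},{"rot":[0,0,0],"slide":[-0.001,-0.003,0.09],"fingers":0.6},{"rot":[0,0,0],"slide":[-0.001,-0.003,0.144],"fingers":0.6},{"rot":[0,0,0],"slide":[-0.001,-0.003,0.144],"fingers":0.6},{"rot":[0,0,0],"slide":[-0.001,-0.003,0.144],"fingers":0.6},{"rot":[0,0,0],"slide":[-0.001,-0.003,0.144],"fingers":0.35},{"rot":[0,0,0],"slide":[-0.001,-0.003,0.144],"fingers":0.2},{"rot":[0,0,0],"slide":[-0.001,-0.003,0.144],"fingers":0.2}]'
python3 -m inch '[{"rot":[0,0,0],"slide":[0,0,0],"fingers":0.2},{"rot":[0,0,0],"slide":[0,0,0],"fingers":0.2}]'
python3 -c "
from h import *
to(.4424,-.0708,.19,0)"
```

```text
time_s: 27.1
ee_pos: [0.5762, -0.2977, 0.0585]
tcp_rot: [2.219, 2.221, -0.001]
force: [0.7, 0.2, 0.2]
gripper_width: 0.0315
grip_force: 0.0
time_s: 27.3
ee_pos: [0.576, -0.2977, 0.0581]
tcp_rot: [2.22, 2.222, -0.001]
force: [0.5, 0.5, 5.2]
gripper_width: 0.0273
grip_force: 30.0
slide [ 0.454 -0.267 -0.264] rot [0.0002 0.0007 0.0005]
```

```bash
python3 -m inch '[{"rot":[0,0,0],"slide":[0,0,-0.04],"fingers":0.2},{"rot":[0,0,0],"slide":[0,0,-0.11],"fingers":0.2},{"rot":[0,0,0],"slide":[0,0,-0.19],"fingers":0.2},{"rot":[0,0,0],"slide":[0,0,-0.264],"fingers":0.2},{"rot":[0,0,0],"slide":[0.05,-0.03,-0.264],"fingers":0.2},{"rot":[0,0,0],"slide":[0.12,-0.07,-0.264],"fingers":0.2},{"rot":[0,0,0],"slide":[0.19,-0.11,-0.264],"fingers":0.2},{"rot":[0,0,0],"slide":[0.26,-0.15,-0.264],"fingers":0.2}]'
python3 -m inch '[{"rot":[0,0,0],"slide":[0.07,-0.04,0],"fingers":0.2},{"rot":[0,0,0],"slide":[0.14,-0.08,0],"fingers":0.2},{"rot":[0,0,0],"slide":[0.193,-0.117,0],"fingers":0.2},{"rot":[0,0,0],"slide":[0.193,-0.117,0],"fingers":0.2},{"rot":[0,0,0],"slide":[0.193,-0.117,0.08],"fingers":0.2},{"rot":[0,0,0],"slide":[0.193,-0.117,0.155],"fingers":0.2},{"rot":[0,0,0],"slide":[0.193,-0.117,0.155],"fingers":0.2},{"rot":[0,0,0],"slide":[0.193,-0.117,0.155],"fingers":0.2}]'
python3 -m inch '[{"rot":[0,0,0],"slide":[0,0,0],"fingers":0.2}]'
python3 -c "
from h import *
to(.4424,-.0715,.058,0)"
```

```text
time_s: 28.1
ee_pos: [0.499, -0.1661, 0.1885]
tcp_rot: [-2.22, -2.22, 0.002]
force: [-0.1, 0.5, -0.5]
gripper_width: 0.0273
grip_force: 30.0
time_s: 28.9
ee_pos: [0.4413, -0.0712, 0.1112]
tcp_rot: [-2.219, -2.22, 0.004]
force: [0.2, 0.1, -0.0]
gripper_width: 0.027
grip_force: 30.0
time_s: 29.0
ee_pos: [0.4433, -0.0715, 0.1133]
tcp_rot: [2.22, 2.221, 0.001]
force: [1.2, -0.4, -0.4]
gripper_width: 0.0276
grip_force: 30.0
slide [ 0.    -0.002  0.111] rot [0.0007 0.0004 0.0002]
```

```bash
python3 -m inch '[{"rot":[0,0,0],"slide":[0,-0.001,0.025],"fingers":0.2},{"rot":[0,0,0],"slide":[0,-0.001,0.05],"fingers":0.2},{"rot":[0,0,0],"slide":[0,-0.001,0.075],"fingers":0.2},{"rot":[0,0,0],"slide":[0,-0.001,0.095],"fingers":0.2},{"rot":[0,0,0],"slide":[0,-0.001,0.11],"fingers":0.2},{"rot":[0,0,0],"slide":[0,-0.001,0.11],"fingers":0.2},{"rot":[0,0,0],"slide":[0,-0.001,0.11],"fingers":0.2},{"rot":[0,0,0],"slide":[0,-0.001,0.11],"fingers":0.2}]'
```

```text
time_s: 29.8
ee_pos: [0.4411, -0.071, 0.0569]
tcp_rot: [-2.219, -2.222, 0.003]
force: [-2.9, 0.3, 8.7]
gripper_width: 0.0276
grip_force: 30.0
```

Seated. Release, lift and go to brass in the rest.

```bash
python3 -m inch '[{"rot":[0,0,0],"slide":[0,0,0],"fingers":0.6},{"rot":[0,0,0],"slide":[0,0,0],"fingers":0.6},{"rot":[0,0,0],"slide":[0,0,0],"fingers":0.6},{"rot":[0,0,0],"slide":[0,0,-0.05],"fingers":0.6},{"rot":[0,0,0],"slide":[0,0,-0.13],"fingers":0.6},{"rot":[0,0,0],"slide":[0,0,-0.21],"fingers":0.6},{"rot":[0,0,0],"slide":[0.05,0,-0.25],"fingers":0.6},{"rot":[0,0,0],"slide":[0.13,-0.01,-0.25],"fingers":0.6}]'
python3 -m inch '[{"rot":[0,0,0],"slide":[0.09,-0.01,0],"fingers":0.6},{"rot":[0,0,0],"slide":[0.178,-0.02,0],"fingers":0.6},{"rot":[0,0,0],"slide":[0.178,-0.02,0],"fingers":0.6},{"rot":[0,0,0],"slide":[0.178,-0.02,0.06],"fingers":0.6},{"rot":[0,0,0],"slide":[0.178,-0.02,0.11],"fingers":0.6},{"rot":[0,0,0],"slide":[0.178,-0.02,0.11],"fingers":0.6},{"rot":[0,0,0],"slide":[0.178,-0.02,0.11],"fingers":0.6},{"rot":[0,0,0],"slide":[0.178,-0.02,0.11],"fingers":0.6}]'
python3 - <<'E'
from h import *
P=cloud(manip.camera('side')).reshape(-1,3); print("hard",ball(P,np.array((.442,-.071)),.014,.088))
w=manip.camera('wrist'); P=wcloud(w); s,n=ball(P,np.array((.426,.083)),.010,.085); print(s,n)
to(s[0],s[1],.058,0)
E
```

```text
time_s: 30.6
ee_pos: [0.4396, -0.0065, 0.1857]
tcp_rot: [2.22, 2.214, 0.007]
force: [1.1, 1.5, 0.1]
gripper_width: 0.0529
grip_force: 0.0
time_s: 31.4
ee_pos: [0.4271, 0.0828, 0.1277]
tcp_rot: [2.221, 2.221, 0.0]
force: [-0.4, 1.2, -0.0]
gripper_width: 0.0525
grip_force: 0.0
hard (array([ 0.44273358, -0.07092528,  0.08816567]), np.int64(157))
[0.42551874 0.08357896 0.08465958] 887
slide [ 0.001 -0.004  0.14 ] rot [ 0.0007 -0.0002  0.0001]
```

```bash
python3 -m inch '[{"rot":[0,0,0],"slide":[0.001,-0.004,0.04],"fingers":0.6},{"rot":[0,0,0],"slide":[0.001,-0.004,0.09],"fingers":0.6},{"rot":[0,0,0],"slide":[0.001,-0.004,0.138],"fingers":0.6},{"rot":[0,0,0],"slide":[0.001,-0.004,0.138],"fingers":0.6},{"rot":[0,0,0],"slide":[0.001,-0.004,0.138],"fingers":0.6},{"rot":[0,0,0],"slide":[0.001,-0.004,0.138],"fingers":0.3},{"rot":[0,0,0],"slide":[0.001,-0.004,0.138],"fingers":0.1},{"rot":[0,0,0],"slide":[0.001,-0.004,0.138],"fingers":0.1}]'
python3 -m inch '[{"rot":[0,0,0],"slide":[0,0,0],"fingers":0.1},{"rot":[0,0,0],"slide":[0,0,0],"fingers":0.1},{"rot":[0,0,0],"slide":[0,0,0],"fingers":0.1}]'
python3 -c "
from h import *
to(.5764,-.2967,.19,0)"
```

```text
time_s: 32.3
ee_pos: [0.4249, 0.0838, 0.0587]
tcp_rot: [2.22, 2.222, 0.001]
force: [-0.3, 0.0, -0.4]
gripper_width: 0.031
grip_force: 0.0
time_s: 32.6
ee_pos: [0.4247, 0.0837, 0.0581]
tcp_rot: [-2.221, -2.222, -0.0]
force: [0.0, -0.4, 2.5]
gripper_width: 0.019
grip_force: 30.0
slide [-0.761  0.303 -0.264] rot [ 0.0001 -0.0001  0.0005]
```

```bash
python3 -m inch '[{"rot":[0,0,0],"slide":[0,0,-0.04],"fingers":0.1},{"rot":[0,0,0],"slide":[0,0,-0.11],"fingers":0.1},{"rot":[0,0,0],"slide":[0,0,-0.19],"fingers":0.1},{"rot":[0,0,0],"slide":[0,0,-0.264],"fingers":0.1},{"rot":[0,0,0],"slide":[-0.07,0.03,-0.264],"fingers":0.1},{"rot":[0,0,0],"slide":[-0.14,0.055,-0.264],"fingers":0.1},{"rot":[0,0,0],"slide":[-0.21,0.085,-0.264],"fingers":0.1},{"rot":[0,0,0],"slide":[-0.28,0.11,-0.264],"fingers":0.1}]'
python3 -m inch '[{"rot":[0,0,0],"slide":[-0.08,0.03,0],"fingers":0.1},{"rot":[0,0,0],"slide":[-0.16,0.06,0],"fingers":0.1},{"rot":[0,0,0],"slide":[-0.24,0.095,0],"fingers":0.1},{"rot":[0,0,0],"slide":[-0.32,0.13,0],"fingers":0.1},{"rot":[0,0,0],"slide":[-0.4,0.16,0],"fingers":0.1},{"rot":[0,0,0],"slide":[-0.481,0.193,0],"fingers":0.1},{"rot":[0,0,0],"slide":[-0.481,0.193,0],"fingers":0.1},{"rot":[0,0,0],"slide":[-0.481,0.193,0],"fingers":0.1}]'
python3 -c "
from h import *
to(.5764,-.2967,.11,0)"
```

```text
time_s: 33.4
ee_pos: [0.479, -0.0574, 0.1889]
tcp_rot: [-2.219, -2.221, 0.003]
force: [-0.5, 0.4, -0.9]
gripper_width: 0.0192
grip_force: 30.0
time_s: 34.2
ee_pos: [0.5751, -0.2971, 0.1876]
tcp_rot: [-2.219, -2.217, 0.003]
force: [0.3, 0.4, -1.6]
gripper_width: 0.0188
grip_force: 30.0
slide [0.    0.003 0.155] rot [-0.0027 -0.0013 -0.0007]
```

```bash
python3 -m inch '[{"rot":[0,0,0],"slide":[0,0.001,0.07],"fingers":0.1},{"rot":[0,0,0],"slide":[0,0.001,0.155],"fingers":0.1},{"rot":[0,0,0],"slide":[0,0.001,0.155],"fingers":0.1},{"rot":[0,0,0],"slide":[0,0.001,0.155],"fingers":0.1},{"rot":[0,0,0],"slide":[0,0.001,0.155],"fingers":0.1}]'
python3 -c "
from h import *
to(.5764,-.2967,.058,0)"
```

```text
time_s: 34.7
ee_pos: [0.5775, -0.2966, 0.1142]
tcp_rot: [2.218, 2.222, -0.0]
force: [0.4, -0.4, -1.5]
gripper_width: 0.0192
grip_force: 30.0
slide [ 0.    -0.002  0.112] rot [0.0007 0.0009 0.001 ]
```

```bash
python3 -m inch '[{"rot":[0,0,0],"slide":[0,-0.002,0.025],"fingers":0.1},{"rot":[0,0,0],"slide":[0,-0.002,0.05],"fingers":0.1},{"rot":[0,0,0],"slide":[0,-0.002,0.075],"fingers":0.1},{"rot":[0,0,0],"slide":[0,-0.002,0.095],"fingers":0.1},{"rot":[0,0,0],"slide":[0,-0.002,0.111],"fingers":0.1},{"rot":[0,0,0],"slide":[0,-0.002,0.111],"fingers":0.1},{"rot":[0,0,0],"slide":[0,-0.002,0.111],"fingers":0.1},{"rot":[0,0,0],"slide":[0,-0.002,0.111],"fingers":0.1}]'
```

```text
time_s: 35.5
ee_pos: [0.5752, -0.2971, 0.0575]
tcp_rot: [-2.22, -2.221, 0.003]
force: [-3.3, 0.1, 9.0]
gripper_width: 0.0189
grip_force: 30.0
```

```bash
python3 -m inch '[{"rot":[0,0,0],"slide":[0,0,0],"fingers":0.6},{"rot":[0,0,0],"slide":[0,0,0],"fingers":0.6},{"rot":[0,0,0],"slide":[0,0,0],"fingers":0.6},{"rot":[0,0,0],"slide":[0,0,-0.05],"fingers":0.6},{"rot":[0,0,0],"slide":[0,0,-0.14],"fingers":0.6},{"rot":[0,0,0],"slide":[0,0,-0.24],"fingers":0.6},{"rot":[0,0,0],"slide":[0.05,-0.05,-0.33],"fingers":0.6},{"rot":[0,0,0],"slide":[0.1,-0.1,-0.4],"fingers":0.6}]'
python3 -m inch '[{"rot":[0,0,0],"slide":[0.1,-0.1,-0.05],"fingers":0.6},{"rot":[0,0,0],"slide":[0.2,-0.1,-0.05],"fingers":0.6},{"rot":[0,0,0],"slide":[0.2,-0.1,-0.05],"fingers":0.6},{"rot":[0,0,0],"slide":[0.2,-0.1,-0.05],"fingers":0.6},{"rot":[0,0,0],"slide":[0.2,-0.1,-0.05],"fingers":0.6}]'
python3 - <<'E'
from h import *
c=manip.camera('side'); P=cloud(c).reshape(-1,3)
for n,g,r,z in (("brass",(.5764,-.2967),.01,.085),("hard",(.442,-.071),.014,.088),("nylon",(.586,-.143),.012,.087),("steel",(.436,-.229),.009,.084)): print(n,ball(P,np.array(g),r,z))
f=c["frame"][150:390,180:420,::-1]; cv2.imwrite("pics/end.png",cv2.resize(f,(600,600),interpolation=cv2.INTER_CUBIC))
E
```

```text
time_s: 36.3
ee_pos: [0.5293, -0.2505, 0.2536]
tcp_rot: [2.221, 2.221, -0.001]
force: [1.2, 0.4, 0.0]
gripper_width: 0.0529
grip_force: 0.0
time_s: 36.8
ee_pos: [0.479, -0.1503, 0.2765]
tcp_rot: [-2.219, -2.223, 0.002]
force: [-0.3, -0.8, -0.3]
gripper_width: 0.0528
grip_force: 0.0
brass (array([ 0.57651345, -0.29758676,  0.08527435]), np.int64(114))
hard (array([ 0.44286589, -0.07099716,  0.08827999]), np.int64(155))
nylon (array([ 0.58669664, -0.14390131,  0.08674672]), np.int64(123))
steel (array([ 0.43742081, -0.22903288,  0.08471173]), np.int64(90))
```

View pics/end.png

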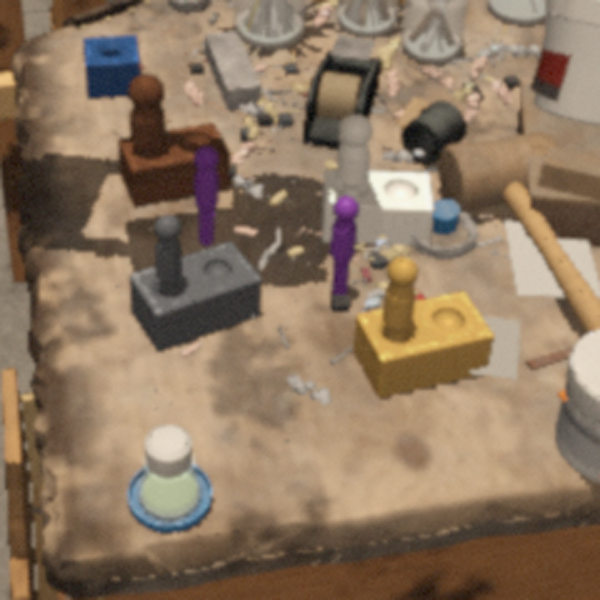

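The four punches stand in their own blocks in this crop: hardwood at (147,115), steel at (168,255), nylon at (353,150) and brass at (400,300). The decoys and the oil cup are untouched, so I am handing in.

```bash
python3 -c "
from station import manip
print(manip.close_job())"
```

```text
the job is handed in; nothing more can be done
None
```

All four punches stand ball up and fully seated in the blocks of their own material, the rest is empty, the oil cup was not touched, and the job was handed in at about 37 s; the judge gave no verdict.

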